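# Clamp a bracket in the tilted welding fixture

## Robot

A 6-joint arm with a two-finger parallel gripper is mounted at the origin on the work surface. World frame = base frame: x ahead of the robot, y to its left, z up, the work surface at z = 0. Lengths are in m, angles in rad, forces in N, time in s.
With the tool pointing down it reaches from about 0.35 to 0.85 m from the base axis. Payload 8.1 kg.
Tool frame: the origin (TCP) lies on the centre line of the jaws, within the pads' length; the fingertips stand robot.tips_ahead ahead of it and the grasp point (between the pads) lies 6 mm ahead of it (robot.tips_ahead is the distance from the TCP to the fingertips, in m); z points along the fingers, y is the line along which they close (so a half turn about z gives the same grasp; the last joint's range is limited). The gripper opens to 93 mm and grips with 3 to 60 N. Pads are 15 mm wide; open, the fingers measure 128 mm over their backs; the gripper's body (75 mm by 188 mm) begins 65 mm behind the grasp point.
Start: joints at [1.207, 0.13, 1.488, -0, 1.523, -0.085], TCP at [0.165, 0.577, 0.244] pointing down, gripper open.
Joint ranges: [-2.96, 2.96], [-0.89, 2.26], [0.02, 2.5], [-1.34, 4.48], [0, 2.73], [-2.66, 2.66]. Speed limits (rad/s): [2.39, 2.39, 2.79, 3.14, 3.14, 3.14].

## Interface

Orientations are given as a rotation vector (axis times angle).
In Python, from plant import robot gives the robot as it stands.
- The arm moves only by the tool apply_moves, never from a script. Its arguments are lists of equal length, an entry for each row: "delta_pos": the shift along the tool's x, y, z in cm, a list of three; "twist": the turn about the tool's z in rad. A call has 1 to 8 rows; each row shifts and turns the commanded pose from where the row before left it, along the tool's axes as they then stand; what a row does not reach is not made up. A row lasts 1/8 s, in which the tool goes at most 62.5 mm and 10.7 degrees, less where a joint would pass 70% of its speed; a pose out of reach is approached as far as the arm can. A call with a gripper value outside its range is refused whole. "gripper" is the finger opening in cm, from 0 to 9.3, set as the call begins (left out, the last holds). The fingers move at their own pace and stop on an object; "squeeze" is the grip in N (left out, the last holds). Time passes only in rows, so rows that do not move let the fingers close. It gives the time, the measured TCP pose, the force, the opening and the grip force at its end, in the units of the state.
- robot.read_state(): the state, without advancing time (a new reading comes with each control period).
- robot.read_camera(name): name is "scene" or "side" or "wrist"; returns a dict with "frame" (384x512x3 uint8, red, green, blue), "vertical_fov" (degrees; the focal length in pixels is half the picture's height over the tangent of half this angle, whatever the lens; pixels are square), "cx", "cy" (the principal point, pixels), "k1" (the pictures are not rectified: a ray, as slopes to the right and down, at radius r is drawn at 1 + k1 r^2 times it, then the intrinsics apply), "R" (3x3) and "t" (3): a world point X has camera coordinates R X + t. Camera axes: x right, y down, z forward; pixel columns grow to the right and rows downward; lengths in m; the calibration is good to about 2 mm. A picture is of the moment at which its call begins. There is no depth.
- robot.close_job(): hands the job in; it is judged then, once.
The state is a dict: "t": time; "q": joint angles; "dq": joint speeds; "joint_torque": joint torques, N m; "tool_pos": TCP position; "orientation": TCP orientation; "force": force on the tool from outside, world axes, zero at the start; "wrist_torque": the same for the moment, N m; "opening": finger opening in m; "gripper_force": force on a finger pad.
Only numpy, scipy, OpenCV 4.12 (cv2) and the standard library are available. Lean on these libraries where they do the work, as an engineer would, in place of code of your own. Each camera call takes 0.05 s, during which the arm holds its last target. There are 200 camera calls.

## Task

Get the copper-coloured T-bracket ready for welding: lay it rib-up in the nest on the sloping deck of the blue fixture so that it lies flat inside the four guide rails. Then swing the hinged frame fully down over it and turn both yellow turnbuttons square across so that they lock the frame. Do not disturb the pipe flange, the brush or the red magnetic square.

Things in the scene. Friction and masses are not known exactly. Their poses are not given: they have to be found in the camera images.
- bracket: copper-coloured steel T-bracket, about 0.65 kg: base plate 64 (its x) x 120 (its y) x 8 mm, and in its middle an upright rib 10 mm thick (x), 70 mm long (y), rising to 48 mm above the underside. Origin at the centre of the underside, z up along the rib. Starts flat on the table, rib up. It may go into the nest either way round.
- nest (a point): centre of the nest, on the top surface of the sloping dark deck. Axes: x up the slope (away from the robot side), y along the deck to the left, z square out of the deck, leaning 30 degrees from vertical towards the robot side. Four aluminium guide rails 8 mm high leave a pocket 72 (x) by 128 mm (y), open at the corners; the bracket's underside rests on the deck.
- fixture: the blue stand, bolted down at a different place and yaw each time; footprint 220 (x) by 320 mm (y). Origin on the table under its middle. Its deck, 210 mm up the slope by 320 mm, slopes 30 degrees, low edge on the robot side; the middle of the deck is 100 mm above the table.
- frame (a joint): hinge of the aluminium hold-down frame, rad: 0 = fully down, parallel to the deck, underside 12 mm above it; grows as it opens (2.1 at most); starts at 1.6 to 1.85, standing up from the deck. Stiff hinge (0.5 N m): it stays where it is left and does not spring back. Push it down on its outer face.
- frame_hinge (a point): middle of the frame's hinge line, mid-thickness, 85 mm up the slope from the nest centre, 17 mm out of the deck. Axes turn with the frame: it runs 170 mm along -x, plus a red tab (60 mm wide) to 185 mm; y along the hinge; z out of the outer (upper when shut) face. Frame 200 mm wide, 10 thick; window 90 mm wide, from 40 to 130 mm from the hinge, for the rib.
- frame_edge (a point): point on the outer face of the frame, on the middle of the bar at its free end, 150 mm from the hinge line; same axes as frame_hinge; a place to push it shut
- button_left (a joint): left yellow turnbutton, rad: 0 = bar along the slope (unlocked); +1.57 or -1.57 = square across, one end over the frame (locked; either way is as good); stops at +-1.62. Positive is counter-clockwise seen from above the deck. Starts within 0.25 of 0; stays where it is left (friction 0.06 N m).
- button_left_grip (a point): on the left turnbutton's pivot axis, at the top of its bar (70 long, 16 wide, 18 mm tall, underside 26 mm above the deck, on a 14 mm post); 122 mm left of and 55 mm down the slope from the nest centre. Axes turn with the bar: x along it, z out of the deck.
- button_right (a joint): right yellow turnbutton, same as the left one
- button_right_grip (a point): on the pivot axis of the right turnbutton, at the top of its bar, 122 mm right of the nest's middle line; otherwise as the left one
- flange: pipe flange, bystander: steel disc 90 mm across, 12 mm thick, with a 44 mm pipe stub, 62 mm tall in all; origin at the centre of its underside
- brush: hand brush, bystander, 200 mm long, lying on the table
- square: red magnetic square, bystander, 90 mm long, 90 mm tall
There are look-alikes about, which are no part of the job. Of the things like the bracket, leave any that is turquoise; of the rest the larger one is meant.

How it is judged:
By the outcome, as a careful person would: the job done as asked, in the order asked, and still so for the second after the job is handed in, with the robot touching nothing.
It also fails if it takes over 72 s, if anything falls off the work surface, if the arm or the gripper's body presses on something with over 40 N, if the wrist force passes 120 N, or if a joint passes its speed limit or range.

## Working session

There is one attempt and no reset: what is moved stays moved. The work goes in short steps, Python scripts to look and compute and a tool call to move; the robot and the scene stay as the last step left them, time stands still between calls to the robot, and variables do not carry over. Pictures are saved under pics/ and viewed, at most 10 in all, crops included, and the job is handed in when it is done.

Besides the shell and the picture viewer there is one more tool, called after ">>>" as a command line: name --pt "numbers of a row" for each row, then --argument value for the rest. apply_moves: Moves the arm, as the interface text tells. Its arguments: {"type":"object","properties":{"delta_pos":{"type":"array"},"twist":{"type":"array"},"gripper":{"type":"number"},"squeeze":{"type":"number"}},"required":["delta_pos","twist"]}

```bash
ls; mkdir -p pics; cat > h.py <<'E'
import numpy as np, cv2, pickle
from scipy.spatial.transform import Rotation as Rn
def K(c):
    f=192/np.tan(np.radians(c["vertical_fov"])/2)
    return np.array([[f,0,c["cx"]],[0,f,c["cy"]],[0,0,1.]])
def ray(c,uv):
    p=cv2.undistortPoints(np.array(uv,float).reshape(-1,1,2),K(c),np.array([c["k1"],0,0,0.])).reshape(-1,2)
    d=np.c_[p,np.ones(len(p))]@c["R"]; o=-np.array(c["R"]).T@c["t"]
    return o,d/np.linalg.norm(d,axis=1)[:,None]
def onplane(c,uv,z=0,n=(0,0,1),p0=None):
    o,d=ray(c,uv); n=np.array(n,float); p0=np.array([0,0,z]) if p0 is None else np.array(p0)
    return o+d*(((p0-o)@n)/(d@n))[:,None]
def proj(c,X):
    return cv2.projectPoints(np.array(X,float).reshape(-1,1,3),cv2.Rodrigues(np.array(c["R"]))[0],np.array(c["t"],float),K(c),np.array([c["k1"],0,0,0.]))[0].reshape(-1,2)
def tri(c1,u1,c2,u2):
    A=np.zeros((3,3));b=np.zeros(3)
    for c,u in((c1,u1),(c2,u2)):
        o,d=ray(c,[u]);P=np.eye(3)-np.outer(d[0],d[0]);A+=P;b+=P@o
    return np.linalg.solve(A,b)
def snap(robot,name,tag):
    c=robot.read_camera(name);cv2.imwrite(f"pics/{tag}.png",cv2.cvtColor(c["frame"],cv2.COLOR_RGB2BGR));pickle.dump(c,open(f"pics/{tag}.pkl","wb"));return c
def load(tag): return pickle.load(open(f"pics/{tag}.pkl","rb"))
E
python3 - <<'E'
from h import *
from plant import robot
for n in("scene","side","wrist"):
    c=snap(robot,n,n+"0");print(n,c["vertical_fov"],c["k1"],-np.array(c["R"]).T@c["t"])
a=[cv2.imread(f"pics/{n}0.png") for n in("scene","side","wrist")]
print(robot.tips_ahead,robot.read_state())
E
```

```text
pics
scene 47.086663780034804 0.06022811500474322 [ 1.59040817 -0.1344995   1.24789548]
side 45.37119824833041 0.047922621178100214 [ 0.24100059 -1.29333095  1.10637829]
wrist 60.66431163752933 -0.07207232759903985 [0.08938101 0.59909475 0.38462886]
0.025 {'t': 0.15, 'q': array([ 1.20661062e+00,  1.31014620e-01,  1.48902905e+00,  2.06498917e-05,
        1.52297714e+00, -8.53952632e-02]), 'dq': array([-0.00052966, -0.00277889, -0.00323997,  0.00095473,  0.00099622,
       -0.00050599]), 'joint_torque': array([ 1.59621245e-04, -5.60472715e+01, -4.92338312e+01,  7.68074300e-02,
        3.04277893e-02, -1.42919566e-04]), 'tool_pos': array([0.1649427 , 0.57647016, 0.24281234]), 'orientation': array([-4.36460597e-01, -3.11078373e+00,  2.17944821e-03]), 'force': array([ 0.3327372 , -0.24778585, -0.45633351]), 'wrist_torque': array([-0.01890467, -0.01140613, -0.03813965]), 'gripper_force': 0.0, 'opening': 0.09348358975715577}
```

View pics/scene0.png

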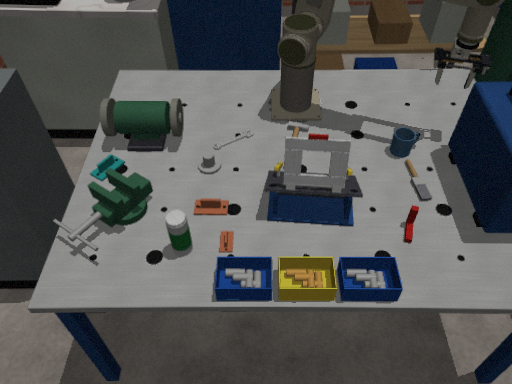

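View pics/side0.png

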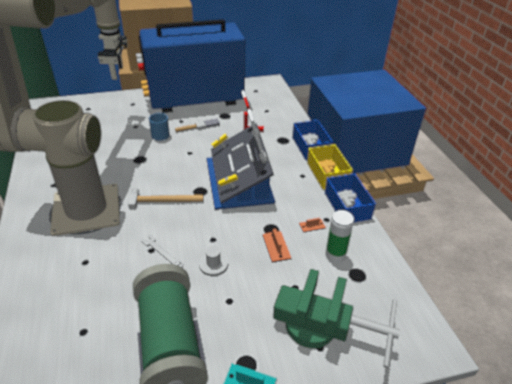

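Scene view: the copper bracket is the larger orange piece at (211,207), with the small decoy at (226,241) and a turquoise one at (108,167). The fixture is at about (312,195) with its frame standing up. In the side view the bracket is at (277,244) and the yellow buttons at (220,141) and (228,181).

```bash
python3 - <<'E'
from h import *
def blobs(c,lo,hi,mn=12):
    h=cv2.cvtColor(c["frame"],cv2.COLOR_RGB2HSV);m=cv2.inRange(h,lo,hi)
    n,l,s,ce=cv2.connectedComponentsWithStats(m)
    return m,[(ce[i].round(1),s[i]) for i in range(1,n) if s[i][4]>=mn]
S=load("scene0");D=load("side0")
for n,c in(("scene",S),("side",D)):
    m,b=blobs(c,(3,110,90),(14,255,255),30)
    print(n,"orange",[(x.tolist(),s.tolist(),onplane(c,[x],0.01)[0].round(3).tolist()) for x,s in b])
    m,b=blobs(c,(20,130,90),(35,255,255),8)
    print(n,"yellow",[(x.tolist(),s.tolist()) for x,s in b])
    m,b=blobs(c,(0,150,80),(3,255,255),8)
    print(n,"red",[(x.tolist(),s.tolist()) for x,s in b])
for a,b in(((278,168),(228,181)),((350,171),(220,141))): print(tri(S,a,D,b))
# enlarged crops side by side
i=cv2.imread("pics/scene0.png")[115:235,255:375];j=cv2.imread("pics/side0.png")[110:215,195:300]
cv2.imwrite("pics/crop0.png",np.hstack([cv2.resize(i,(400,400),interpolation=2),cv2.resize(j,(400,400),interpolation=2)]))
E
```

```text
scene orange [([211.3, 207.5], [194, 199, 34, 16, 335], [0.598, -0.326, 0.01]), ([226.1, 241.2], [220, 231, 13, 21, 235], [0.743, -0.265, 0.01])]
scene yellow [([278.0, 166.2], [275, 162, 8, 9, 42]), ([349.2, 171.3], [347, 168, 5, 7, 26]), ([304.6, 276.8], [278, 256, 59, 34, 737]), ([309.4, 300.0], [298, 299, 24, 2, 25]), ([328.0, 299.9], [323, 299, 11, 2, 12]), ([290.0, 300.0], [284, 300, 13, 1, 13])]
scene red [([318.1, 136.0], [309, 134, 19, 6, 57]), ([414.7, 208.0], [412, 206, 7, 5, 29]), ([409.0, 230.7], [406, 223, 7, 17, 107])]
side orange [([408.0, 6.0], [403, 0, 11, 12, 70], [2.149, 1.618, 0.01]), ([417.6, 2.5], [411, 0, 12, 7, 52], [2.251, 1.667, 0.01]), ([440.7, 5.8], [434, 0, 14, 13, 94], [2.372, 1.567, 0.01]), ([452.9, 2.2], [445, 0, 15, 7, 51], [2.496, 1.612, 0.01]), ([483.1, 5.4], [474, 0, 19, 13, 115], [2.66, 1.502, 0.01]), ([500.0, 1.9], [490, 0, 18, 7, 70], [2.819, 1.535, 0.01]), ([430.6, 10.3], [424, 5, 14, 12, 85], [2.256, 1.504, 0.01]), ([469.5, 10.5], [461, 4, 18, 14, 123], [2.509, 1.436, 0.01]), ([401.0, 11.3], [397, 7, 8, 10, 41], [2.05, 1.534, 0.01]), ([457.0,
[... 5137 characters left out ...]
78.4], [482, 170, 18, 18, 86], [1.487, -0.195, 0.01]), ([503.2, 179.8], [495, 170, 17, 21, 122], [1.528, -0.213, 0.01]), ([506.5, 193.4], [501, 188, 11, 13, 54], [1.487, -0.285, 0.01]), ([311.9, 224.7], [300, 219, 25, 12, 203], [0.738, -0.272, 0.01]), ([276.0, 245.2], [263, 228, 27, 33, 543], [0.592, -0.333, 0.01])]
side yellow [([219.3, 140.4], [212, 134, 15, 13, 69]), ([327.1, 162.3], [308, 144, 44, 45, 1052]), ([227.7, 179.6], [218, 174, 20, 12, 110])]
side red [([140.7, 65.7], [138, 63, 6, 7, 23]), ([246.1, 102.2], [244, 98, 5, 9, 20]), ([245.6, 119.1], [245, 112, 2, 15, 27]), ([260.5, 128.0], [258, 127, 5, 4, 13])]
[ 0.48877393 -0.08644883  0.10117265]
[0.50942614 0.16657225 0.10104435]
```

View pics/crop0.png

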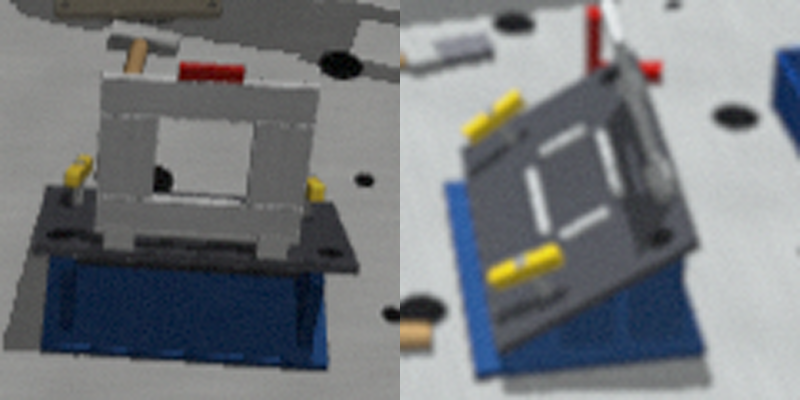

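```bash
python3 - <<'E'
from h import *
from plant import robot
s=robot.read_state();T=Rn.from_rotvec(s["orientation"]).as_matrix();print("tool axes cols",T.round(3))
W=load("wrist0");print("cam in tool",(T.T@(-W["R"].T@W["t"]-s["tool_pos"])).round(3),"view dir tool",(T.T@W["R"].T).round(2))
S=load("scene0")
yaw=-0.082;x=np.array([np.cos(yaw),np.sin(yaw),0]);y=np.array([-np.sin(yaw),np.cos(yaw),0]);z=np.array([0,0,1.])
bm=np.array([.499,.040,.101]);nest=bm+.065*x;nest[2]=.1
p=onplane(S,[(318,136)],n=y,p0=nest)[0];sx=.866*x+.5*z;sz=-.5*x+.866*z
v=p-(nest+.085*sx+.017*sz);print("nest",nest,"tab",p,"len",np.linalg.norm(v),"theta",np.arctan2(v@sz,-v@sx))
for n,b in(("scene",(190,195,40,25)),("side",(258,222,38,44))):
    c=load(n+"0");h=cv2.cvtColor(c["frame"],cv2.COLOR_RGB2HSV);m=cv2.inRange(h,(3,90,50),(16,255,255))
    X,Y,w,hh=b;k=np.argwhere(m[Y:Y+hh,X:X+w])[:,::-1]+[X,Y];P=onplane(c,k,.008)[:,:2].astype(np.float32)
    print(n,cv2.minAreaRect(P))
E
```

```text
tool axes cols [[-0.961  0.275 -0.001]
 [ 0.275  0.961 -0.001]
 [ 0.    -0.001 -1.   ]]
cam in tool [ 0.079  0.001 -0.142] view dir tool [[ 0.   -0.96 -0.29]
 [ 1.    0.   -0.  ]
 [ 0.   -0.29  0.96]]
nest [0.56378159 0.03467597 0.1       ] tab [0.52209303 0.03810212 0.28497715] len 0.1666053744702101 theta 1.3974724241845957
scene ((0.5911920070648193, -0.3280232548713684), (0.1214308887720108, 0.06937763839960098), 89.9490737915039)
side ((0.5924338698387146, -0.3242362439632416), (0.14063407480716705, 0.062003012746572495), 88.54580688476562)
```

>>> apply_moves --pt "0 0 0" --pt "0 0 0" --pt "-2.8 -5.2 -0.6" --pt "-2.8 -5.2 -0.6" --pt "-2.8 -5.2 -0.6" --pt "-2.8 -5.2 -0.6" --pt "-2.8 -5.2 -0.6" --pt "-2.8 -5.2 -0.6" --twist '[-0.1,-0.1,0,0,0,0,0,0]' --gripper 0

```text
t: 1.15
tool_pos: [0.3083, 0.2508, 0.2797]
orientation: [0.123, 3.139, 0.0]
force: [1.7, -0.1, 0.6]
opening: 0.0176
gripper_force: 0.0
```

>>> apply_moves --pt "-2.8 -5.2 -0.6" --pt "-2.8 -5.2 -0.6" --pt "-2.8 -5.2 -0.6" --pt "-2.8 -5.2 -0.6" --pt "0 0 0" --twist '[0,0,0,0,0]'

```text
t: 1.78
tool_pos: [0.4041, 0.0328, 0.3037]
orientation: [0.134, 3.139, -0.001]
force: [0.3, 0.6, 0.1]
opening: 0.0002
gripper_force: 0.0
```

```bash
python3 - <<'E'
from h import *
from plant import robot
c=snap(robot,"wrist","w1");s=robot.read_state();print(s["t"],s["tool_pos"],Rn.from_rotvec(s["orientation"]).as_matrix().round(3))
E
```

```text
1.825 [0.40349265 0.03482139 0.30344938] [[-0.997  0.083 -0.001]
 [ 0.083  0.997  0.   ]
 [ 0.001  0.    -1.   ]]
```

View pics/w1.png

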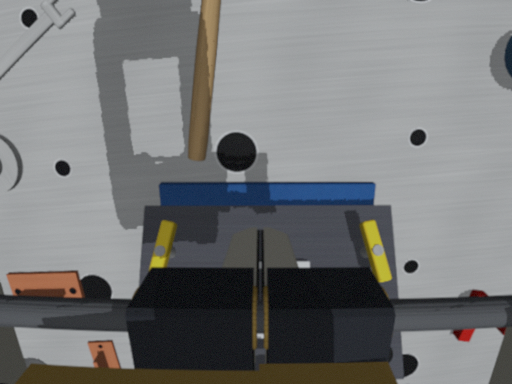

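Wrist view (image up is towards the robot, image right is +y): deck low edge runs from (146,207) to (391,207), and the button pivots are at (161,250) on the right and (376,248) on the left.

```bash
python3 - <<'E'
from h import *
c=load("w1");h=cv2.cvtColor(c["frame"],cv2.COLOR_RGB2HSV)
m=cv2.inRange(h,(20,120,80),(35,255,255));n,l,s,ce=cv2.connectedComponentsWithStats(m)
for i in range(1,n):
    if s[i][4]>60: print("yellow",s[i],ce[i])
print("blue front bottom/top",end="")
g=cv2.cvtColor(c["frame"],cv2.COLOR_RGB2GRAY).astype(float)
dk=[]
for col in (190,220,330,350): print(col,[int(v) for v in g[176:216,col]])
print([int(v) for v in g[212,130:160]],[int(v) for v in g[212,380:405]])
p=onplane(c,[(146,207),(391,207)],.0475);print("deck corners",p,np.linalg.norm(p[1]-p[0]),np.arctan2(-(p[1]-p[0])[0],(p[1]-p[0])[1]))
p=onplane(c,[(161,250),(376,248)],.1106);print("pivots",p,np.linalg.norm(p[1]-p[0]),np.arctan2(-(p[1]-p[0])[0],(p[1]-p[0])[1]))
E
```

```text
yellow [149 220  27  51 663] [163.2760181  243.71342383]
yellow [360 220  32  62 903] [375.22148394 250.72535991]
yellow [253 296   4  53 147] [254.03401361 323.10884354]
yellow [264 297   4  52 166] [265.71084337 323.92771084]
blue front bottom/top190 [111, 107, 107, 107, 106, 92, 60, 39, 35, 42, 48, 47, 47, 47, 43, 44, 45, 47, 47, 45, 44, 48, 45, 47, 47, 44, 45, 48, 46, 45, 49, 50, 48, 48, 50, 50, 46, 49, 52, 50]
220 [106, 108, 108, 107, 106, 87, 52, 33, 40, 46, 43, 49, 45, 47, 44, 41, 45, 45, 46, 43, 46, 47, 45, 49, 46, 48, 43, 45, 48, 50, 49, 44, 46, 48, 55, 63, 68, 76, 76, 74]
330 [162, 160, 162, 161, 158, 130, 73, 52, 67, 76, 79, 79, 77, 77, 76, 76, 78, 78, 75, 75, 80, 76, 70, 58, 53, 50, 47, 44, 50, 66, 74, 75, 76, 74, 75, 76, 77, 76, 77, 76]
350 [159, 162, 161, 161, 158, 132, 73, 49, 64, 78, 76, 79, 77, 76, 77, 77, 78, 78, 76, 74, 77, 80, 75, 64, 51, 47, 46, 47, 50, 63, 76, 79, 78, 75, 64, 49, 51, 46, 49, 47]
[108, 107, 107, 108, 109, 108, 110, 110, 110, 108, 110, 111, 107, 92, 69, 50, 49, 50, 51, 49, 50, 51, 50, 47, 49, 51, 51, 50, 47, 50] [77, 77, 76, 75, 78, 78, 77, 77, 77, 75, 86, 124, 161, 167, 167, 168, 166, 167, 167, 166, 166, 165, 167, 167, 167]
deck corners [[ 0.45561679 -0.12010011  0.0475    ]
 [ 0.4825859   0.19752264  0.0475    ]] 0.31876565966806925 -0.0847060673692579
pivots [[ 0.48785626 -0.08730533  0.1106    ]
 [ 0.50614183  0.1570556   0.1106    ]] 0.2450441325329195 -0.07469095327470318
```

>>> apply_moves --pt "0 0.8 -2.2" --pt "-4.5 0 0" --pt "-4.5 0 0" --pt "-4.5 0 0" --pt "-1.2 0 0" --pt "-1.2 0 0" --pt "-1.2 0 0" --pt "0 0 0" --twist '[0,0,0,0,0,0,0,0]'

```text
t: 2.82
tool_pos: [0.5746, 0.0312, 0.326]
orientation: [0.123, 3.139, 0.0]
force: [0.3, -0.4, -0.3]
opening: 0.0003
gripper_force: 0.0
```

>>> apply_moves --pt "-1 0 0" --pt "-1 0 0" --pt "-0.7 0 0" --pt "-0.6 0 0" --pt "0 0 0" --twist '[0,0,0,0,0]'

```text
t: 3.45
tool_pos: [0.6079, 0.0282, 0.3252]
orientation: [0.124, 3.139, -0.0]
force: [0.3, 0.9, 0.4]
opening: 0.0005
gripper_force: 0.0
```

```bash
python3 - <<'E'
from h import *
from plant import robot
for n in("scene","side"):
    c=snap(robot,n,n+"1")
    h=cv2.cvtColor(c["frame"],cv2.COLOR_RGB2HSV);m=cv2.inRange(h,(0,150,80),(3,255,255));k,l,s,ce=cv2.connectedComponentsWithStats(m)
    print(n,[(s[i].tolist()) for i in range(1,k) if s[i][4]>15])
i=cv2.imread("pics/scene1.png")[55:235,255:375];j=cv2.imread("pics/side1.png")[60:215,180:300]
cv2.imwrite("pics/crop1.png",np.hstack([cv2.resize(i,(400,600),interpolation=2),cv2.resize(j,(400,516),interpolation=2,).copy() if 0 else cv2.copyMakeBorder(cv2.resize(j,(400,516)),0,84,0,0,0)]))
E
```

```text
scene [[309, 142, 17, 3, 33], [412, 206, 7, 5, 30], [405, 222, 8, 18, 110]]
side [[138, 63, 6, 7, 27], [245, 112, 2, 15, 26]]
```

View pics/crop1.png

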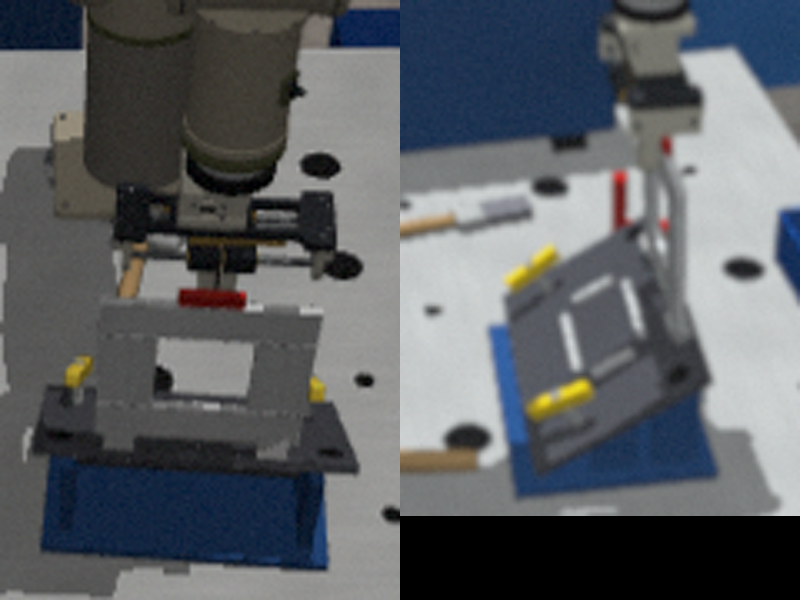

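Frame now stands about vertical, with rails visible in the side view. I'll back off and look at the rails with the wrist camera.

>>> apply_moves --pt "4.5 0 0" --pt "4.5 0 -1" --pt "0 0 0" --twist '[0,0,0]'

```text
t: 3.92
tool_pos: [0.5161, 0.0357, 0.337]
orientation: [0.123, 3.137, 0.0]
force: [0.8, 0.8, 0.1]
opening: 0.0009
gripper_force: 0.0
```

```bash
python3 - <<'E'
from h import *
from plant import robot
c=snap(robot,"wrist","w2");print(robot.read_state()["tool_pos"])
c=snap(robot,"scene","scene2")
E
```

```text
[0.51717925 0.03555488 0.33657647]
```

View pics/w2.png

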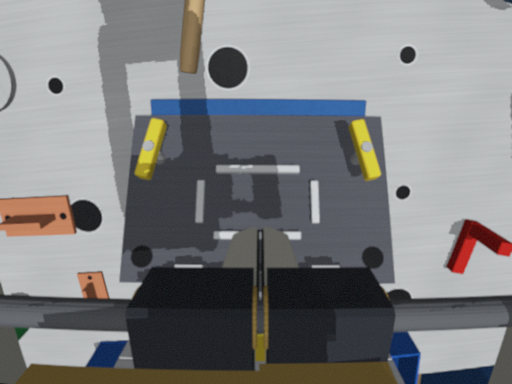

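Wrist view shows the nest clearly. Rail centres are at about (258,169), (257,235), (200,201) and (315,201), the pivots at (149,146) and (366,146), and deck corners at (135,116), (381,116), (121,282) and (394,282).

```bash
cat > fit.py <<'E'
from h import *
from scipy.optimize import least_squares
c=load("w2");g=cv2.cvtColor(c["frame"],cv2.COLOR_RGB2GRAY)
m=(g>110).astype(np.uint8)
ctr=[]
for (x,y,w,h) in((205,160,105,18),(205,228,105,14),(192,172,16,58),(307,172,16,58)):
    k=np.argwhere(m[y:y+h,x:x+w])[:,::-1]+[x,y]
    lo,hi=np.percentile(k,2,axis=0),np.percentile(k,98,axis=0);ctr.append((lo+hi)/2);print(lo,hi)
ctr[1][0]=257.5
px=np.array(ctr+[(149,146),(366,146)])
M=np.array([(-40,0,8),(40,0,8),(0,-68,8),(0,68,8),(-55,-122,44),(-55,122,44)])/1e3
def W(p,M):
    x,y,z,a=p;A=Rn.from_euler("ZY",[a,-np.pi/6]).as_matrix();return M@A.T+[x,y,z]
r=least_squares(lambda p:(proj(c,W(p,M))-px).ravel(),[.56,.03,.1,-.08])
print("nest",r.x.round(4),"res",r.fun.reshape(-1,2).round(1).tolist())
E
python3 - <<'E'
from fit import *
for dx in(0,.006): 
    E=np.array([(-.105-dx,-.16,0),(-.105-dx,.16,0),(.105-dx,-.16,0),(.105-dx,.16,0)]);print(proj(c,W(r.x,E)).round(0).tolist())
r2=least_squares(lambda p:(proj(c,W([p[0],p[1],.1,p[2]],M))-px).ravel(),[.56,.03,-.08]);print(r2.x,r2.fun.reshape(-1,2).round(1).tolist())
d=load("w1");print(proj(d,W(r.x,M[4:])),proj(d,W([*r2.x[:2],.1,r2.x[2]],M[4:])))
# bracket in w2
h=cv2.cvtColor(c["frame"],cv2.COLOR_RGB2HSV);mm=cv2.inRange(h,(3,90,50),(16,255,255));k,l,s,ce=cv2.connectedComponentsWithStats(mm)
print([(s[i].tolist(),ce[i].round(1).tolist()) for i in range(1,k) if s[i][4]>100])
E
```

```text
[217.92 165.  ] [298. 173.]
[214.64 231.  ] [300.36 239.  ]
[196. 181.] [203. 221.]
[311. 181.] [319. 222.]
nest [ 0.5655  0.0294  0.1051 -0.079 ] res [[-0.4, -0.5], [-0.1, 0.0], [0.5, -0.1], [0.0, -0.5], [-0.3, 0.4], [0.3, 0.6]]
[[134.0, 122.0], [382.0, 123.0], [119.0, 291.0], [396.0, 292.0]]
[[135.0, 118.0], [381.0, 118.0], [119.0, 286.0], [396.0, 286.0]]
[ 0.5668222   0.02923046 -0.07903111] [[-0.4, -0.4], [-0.1, -0.8], [1.3, -0.4], [-0.8, -0.8], [1.2, 0.8], [-1.3, 1.1]]
[[159.95244502 250.9495775 ]
 [377.02842705 249.77330691]] [[161.34016035 249.91457375]
 [375.36714352 248.76286725]]
[([0, 196, 76, 40, 2663], [36.8, 215.9]), ([78, 272, 31, 27, 635], [92.7, 285.3])]
```

>>> apply_moves --pt "-0.2 -5.2 1.1" --pt "-0.2 -5.2 1.1" --pt "-0.2 -5.2 1.1" --pt "-0.2 -5.2 1.1" --pt "-0.2 -5.2 1.1" --pt "-0.2 -5.2 1.1" --pt "-0.2 -5.2 1.1" --pt "0 0 0" --twist '[0,0,0,0,0,0,0,0]' --gripper 9.3

```text
t: 5.03
tool_pos: [0.5018, -0.3321, 0.2557]
orientation: [-0.131, -3.136, -0.002]
force: [-0.1, -0.3, 0.1]
opening: 0.0758
gripper_force: 0.0
```

```bash
python3 - <<'E'
from h import *
from plant import robot
c=snap(robot,"wrist","w3");s=robot.read_state();print(s["tool_pos"],s["t"])
h=cv2.cvtColor(c["frame"],cv2.COLOR_RGB2HSV);mm=cv2.inRange(h,(3,90,40),(16,255,255));k,l,st,ce=cv2.connectedComponentsWithStats(mm)
print([(st[i].tolist(),ce[i].round(1).tolist()) for i in range(1,k) if st[i][4]>100])
E
```

```text
[ 0.50242472 -0.33032224  0.25658724] 5.075
[([219, 205, 97, 51, 4281], [267.7, 230.1]), ([303, 296, 31, 5, 130], [319.4, 298.3]), ([305, 333, 30, 17, 341], [319.2, 338.7])]
```

View pics/w3.png

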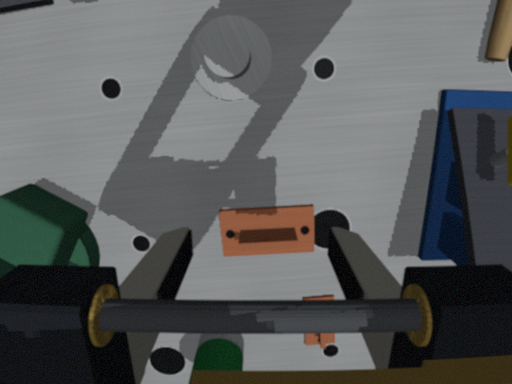

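Wrist view: bracket base outline is about (220,208), (314,205), (315,251), (223,256), with the dark rib running along its length at (267,235).

```bash
python3 - <<'E'
from h import *
c=load("w3");h=cv2.cvtColor(c["frame"],cv2.COLOR_RGB2HSV);mm=cv2.inRange(h,(3,90,40),(16,255,255))
k=np.argwhere(mm[195:270,205:330])[:,::-1]+[205,195];P=onplane(c,k,.008)[:,:2].astype(np.float32)
q=cv2.minAreaRect(P);b=cv2.boxPoints(q);print(q,b)
# dark rib pixels
v=h[:,:,2];d=(v[222:250,228:308]<75)&(mm[222:250,228:308]>=0);k=np.argwhere(d)[:,::-1]+[228,222];k=k[(k[:,0]>236)&(k[:,0]<300)]
print("rib px",k.min(0),k.max(0),k.mean(0)); q2=cv2.minAreaRect(onplane(c,k,.048)[:,:2].astype(np.float32));print("rib@48",q2,"rib@8",cv2.minAreaRect(onplane(c,k,.008)[:,:2].astype(np.float32)))
E
```

```text
((0.5949176549911499, -0.3289189338684082), (0.12178292125463486, 0.0652686357498169), 88.52957153320312) [[ 0.56073153 -0.3889529 ]
 [ 0.6259787  -0.39062774]
 [ 0.6291038  -0.26888496]
 [ 0.5638566  -0.26721013]]
rib px [240 228] [295 242] [267.18373984 235.05203252]
rib@48 ((0.5827291011810303, -0.32965216040611267), (0.06439786404371262, 0.014410611242055893), 88.69127655029297) rib@8 ((0.6008992195129395, -0.33016103506088257), (0.07176044583320618, 0.016058221459388733), 88.6913070678711)
```

>>> apply_moves --pt "0 0.2 0" --pt "-4.55 0.1 2" --pt "-4.6 0.1 4" --pt "0 0 5" --pt "0 0 5" --pt "0 0 4" --pt "0 0 0" --twist '[-0.056,0,0,0,0,0,0]'

```text
t: 5.95
tool_pos: [0.5924, -0.3237, 0.054]
orientation: [-0.034, -3.135, -0.007]
force: [-0.7, -0.1, 0.4]
opening: 0.0926
gripper_force: 0.0
```

```bash
python3 - <<'E'
from h import *
from plant import robot
c=snap(robot,"wrist","w4");s=robot.read_state();print(s["tool_pos"],s["orientation"],s["opening"])
for n in("scene","side"): snap(robot,n,n+"4")
i=cv2.imread("pics/scene4.png")[150:240,160:260];j=cv2.imread("pics/side4.png")[190:280,230:330]
cv2.imwrite("pics/crop4.png",np.vstack([np.hstack([cv2.resize(i,(400,360)),cv2.resize(j,(400,360))]),np.hstack([cv2.resize(cv2.imread("pics/w4.png")[170:384],(574,240)),np.zeros((240,226,3),np.uint8)])]))
E
```

```text
[ 0.59415527 -0.32506424  0.05740542] [-3.40851087e-02 -3.13876166e+00 -3.04099949e-03] 0.09333463782630258
```

View pics/crop4.png

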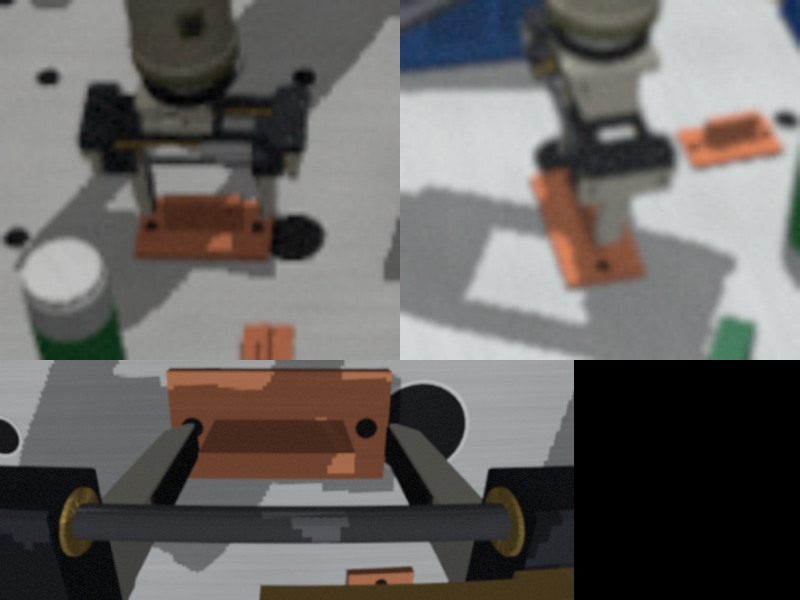

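Gripper straddles the rib; bracket seems a few mm to -y of the tool centre. Quick numeric check.

```bash
python3 - <<'E'
from h import *
c=load("w4");h=cv2.cvtColor(c["frame"],cv2.COLOR_RGB2HSV);mm=cv2.inRange(h,(3,90,40),(16,255,255))[170:290,140:360]
k=np.argwhere(mm)[:,::-1]+[140,170];P=onplane(c,k,.008)[:,:2].astype(np.float32);q=cv2.minAreaRect(P);print(q,c["cx"])
E
```

```text
((0.5950456857681274, -0.32976609468460083), (0.12121264636516571, 0.06539485603570938), 88.632568359375) 259.8911899350095
```

>>> apply_moves --pt "-0.1 -0.45 0" --pt "0 0 1.0" --pt "0 0 0.6" --pt "0 0 0" --twist '[0,0,0,0]'

```text
t: 6.6
tool_pos: [0.5946, -0.3307, 0.0413]
orientation: [-0.036, -3.14, -0.002]
force: [0.1, 0.9, -0.1]
opening: 0.0934
gripper_force: 0.0
```

>>> apply_moves --pt "0 0 0" --pt "0 0 0" --pt "0 0 0" --pt "0 0 0" --pt "0 0 0" --pt "0 0 0" --twist '[0,0,0,0,0,0]' --gripper 6 --squeeze 20

```text
t: 7.35
tool_pos: [0.5956, -0.3311, 0.0429]
orientation: [0.036, 3.141, 0.0]
force: [0.2, 1.8, 2.7]
opening: 0.0698
gripper_force: 20.0
```

>>> apply_moves --pt "0 0 -1" --pt "0 0 -3" --pt "0 0 0" --pt "0 0 0" --twist '[0,0,0,0]'

```text
t: 7.85
tool_pos: [0.5949, -0.331, 0.0815]
orientation: [-0.036, -3.14, -0.001]
force: [-0.3, -0.2, -6.7]
opening: 0.0695
gripper_force: 20.0
```

Bracket is gripped (opening 69.5 mm, weight 6.7 N). Carrying it over the nest.

>>> apply_moves --pt "1.3 0 -5.5" --pt "1.3 0 -5.5" --pt "1.3 0 -5.5" --pt "0 0 0" --twist '[0.056,0,0,0]'

```text
t: 8.35
tool_pos: [0.558, -0.3305, 0.2532]
orientation: [0.124, 3.132, -0.008]
force: [0.8, -0.7, -6.6]
opening: 0.0698
gripper_force: 20.0
```

>>> apply_moves --pt "0.35 3 0" --pt "0.35 5 0" --pt "0.35 5.7 0" --pt "0.35 5.7 0" --pt "0.35 5.7 0" --pt "0.35 5.5 0" --pt "0.35 4.2 0" --pt "0 1.3 0" --twist '[0,0,0,0,0,0,0,0]'

```text
t: 9.35
tool_pos: [0.5591, 0.0358, 0.2441]
orientation: [-0.119, -3.134, -0.001]
force: [0.1, 0.2, -6.8]
opening: 0.0696
gripper_force: 20.0
```

>>> apply_moves --pt "0 0 0" --pt "0 0 0" --pt "0 0 0" --twist '[0,0,0]'

```text
t: 9.72
tool_pos: [0.5605, 0.0316, 0.2472]
orientation: [-0.126, -3.139, 0.001]
force: [-0.3, -0.8, -7.2]
opening: 0.07
gripper_force: 20.0
```

```bash
python3 - <<'E'
from h import *
from plant import robot
c=snap(robot,"wrist","w5");s=robot.read_state();print(s["t"],s["tool_pos"],s["orientation"],s["force"],s["opening"])
n=np.array([.5655,.0294,.105]);d=s["tool_pos"]-n;a=-.079
print("fixture horiz",d[0]*np.cos(a)+d[1]*np.sin(a),-d[0]*np.sin(a)+d[1]*np.cos(a),d[2])
E
```

```text
9.775 [0.56061862 0.03176185 0.24748145] [-1.26424271e-01 -3.13892621e+00  3.19945185e-04] [-1.46629997 -0.17163776 -5.94870037] 0.06985757558762849
fixture horiz -0.005052546597511976 0.0019692587386945007 0.1424814519181996
```

>>> apply_moves --pt "0 -0.2 3" --pt "0 0 3" --pt "0 0 1.6" --pt "0 0 0" --pt "0 0 0" --twist '[0,0,0,0,0]'

```text
t: 10.4
tool_pos: [0.5602, 0.0308, 0.1724]
orientation: [-0.124, -3.138, 0.0]
force: [-4.0, -0.5, -8.3]
opening: 0.0697
gripper_force: 20.0
```

>>> apply_moves --pt "0 0 0.3" --pt "0 0 0.2" --pt "0 0 0" --twist '[0,0,0]'

```text
t: 10.78
tool_pos: [0.5602, 0.0311, 0.1678]
orientation: [-0.124, -3.139, -0.0]
force: [-4.9, 0.1, -5.7]
opening: 0.0699
gripper_force: 20.0
```

Upper rail was touched by the edge (force mostly -x); raise, back off 5 mm towards the low side, and go down again.

>>> apply_moves --pt "0 0 -0.6" --pt "0.5 0 0" --pt "0 0 0.4" --pt "0 0 0.4" --pt "0 0 0.3" --pt "0 0 0" --pt "0 0 0" --twist '[0,0,0,0,0,0,0]'

```text
t: 11.65
tool_pos: [0.5554, 0.0314, 0.1616]
orientation: [-0.124, -3.139, 0.0]
force: [-0.2, -0.2, -6.7]
opening: 0.0699
gripper_force: 20.0
```

>>> apply_moves --pt "0 0 0.3" --pt "0 0 0" --pt "0 0 0" --twist '[0,0,0]'

```text
t: 12.02
tool_pos: [0.5555, 0.0314, 0.1597]
orientation: [0.124, 3.139, -0.0]
force: [-4.7, 0.2, 1.9]
opening: 0.0698
gripper_force: 20.0
```

>>> apply_moves --pt "0.3 0 0.3" --pt "0.3 0 0.3" --pt "0.25 0 0.35" --pt "0 0 0" --twist '[0,0,0,0]' --squeeze 15

```text
t: 12.52
tool_pos: [0.5463, 0.0321, 0.1484]
orientation: [-0.124, -3.138, 0.0]
force: [-1.2, 0.7, -4.0]
opening: 0.0698
gripper_force: 15.0
```

```bash
python3 - <<'E'
from h import *
from plant import robot
snap(robot,"wrist","w6");snap(robot,"side","side6");print(robot.read_state()["force"])
a=cv2.resize(cv2.imread("pics/w6.png")[90:384,100:420],(400,367));b=cv2.resize(cv2.imread("pics/side6.png")[110:210,190:300],(400,364))
cv2.imwrite("pics/crop6.png",np.hstack([a[:364],b]))
E
```

```text
[-1.57768413  0.1247277  -3.38140306]
```

View pics/crop6.png

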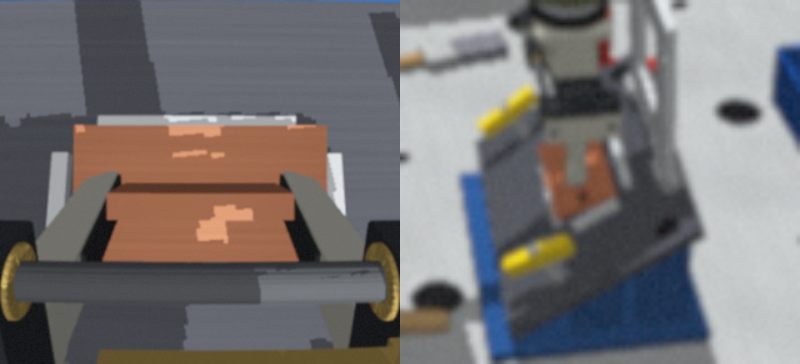

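Bracket pivots as planned (about half-way tilted, centred between side rails). Shift upslope a little, then finish the arc.

>>> apply_moves --pt "-0.5 0 -0.35" --pt "0 0 0.3" --pt "0.15 0 0.3" --pt "0.15 0 0.3" --pt "0 0 0" --twist '[0,0,0,0,0]'

```text
t: 13.25
tool_pos: [0.5488, 0.0319, 0.1435]
orientation: [0.124, 3.139, -0.0]
force: [-0.5, 0.4, -2.5]
opening: 0.07
gripper_force: 15.0
```

```bash
python3 - <<'E'
from h import *
from plant import robot
c=snap(robot,"wrist","w7");s=robot.read_state();print(s["tool_pos"],s["force"])
h=cv2.cvtColor(c["frame"],cv2.COLOR_RGB2HSV);mm=cv2.inRange(h,(3,90,40),(16,255,255))
n=np.array([.5655,.0294,.105]);A=Rn.from_euler("ZY",[-.079,-np.pi/6]).as_matrix()
ys,xs=np.nonzero(mm[:300]);top=ys.min();print("top row",top)
row=[(xs[(ys==top+4)].min(),top+4),(xs[(ys==top+4)].max(),top+4),(xs[ys==top+4].mean(),top)]
P=onplane(c,row,n=A[:,2],p0=n+.008*A[:,2]);print(((P-n)@A).round(4))
E
```

```text
[0.5487924  0.03188587 0.14348177] [-0.76686812  0.36269764 -2.95773071]
top row 2Traceback (most recent call last):
  File "<stdin>", line 7, in <module>
    return umr_minimum(a, axis, None, out, keepdims, initial, where)
ValueError: zero-size array to reduction operation minimum which has no identity
```

```bash
cat > low.py <<'E'
from h import *
n=np.array([.5655,.0294,.105]);A=Rn.from_euler("ZY",[-.079,-np.pi/6]).as_matrix()
def low(c):
    h=cv2.cvtColor(c["frame"],cv2.COLOR_RGB2HSV);mm=cv2.inRange(h,(3,90,40),(16,255,255))[130:300,140:390]
    k,l,s,ce=cv2.connectedComponentsWithStats(mm);i=1+np.argmax(s[1:,4]);ys,xs=np.nonzero(l==i);ys+=130;xs+=140
    out=[]
    t=ys.min();r=t+5
    R=[(xs[ys==r].min(),r),(xs[ys==r].max(),r)]
    for q in np.linspace(R[0][0]+8,R[1][0]-8,7).astype(int): R.append((q,ys[xs==q].min()))
    for zz in(0,.008): print("plane",zz,((onplane(c,R,n=A[:,2],p0=n+zz*A[:,2])-n)@A)[:,:2].round(4).tolist())
E
python3 - <<'E'
from low import *
low(load("w7"))
E
```

```text
plane 0 [[-0.0321, -0.0614], [-0.0322, 0.0641], [-0.0353, -0.0565], [-0.0354, -0.0372], [-0.0354, -0.018], [-0.0354, 0.001], [-0.0354, 0.0201], [-0.0354, 0.0392], [-0.0355, 0.0591]]
plane 0.008 [[-0.0305, -0.0589], [-0.0306, 0.0616], [-0.0337, -0.0542], [-0.0337, -0.0357], [-0.0337, -0.0173], [-0.0337, 0.0011], [-0.0338, 0.0194], [-0.0338, 0.0378], [-0.0338, 0.0569]]
```

Low edge reads -34 mm and width 120.5 mm at plate-top height: in the pocket and nearly flat. Release.

>>> apply_moves --pt "0.05 0 0.1" --pt "0 0 0" --pt "0 0 0" --pt "0 0 0" --pt "0 0 0" --twist '[0,0,0,0,0]' --gripper 9.2

```text
t: 13.92
tool_pos: [0.5485, 0.032, 0.1427]
orientation: [0.124, 3.139, 0.0]
force: [-0.3, -0.8, -1.3]
opening: 0.0917
gripper_force: 0.0
```

>>> apply_moves --pt "0 0 -2" --pt "0 0 -5" --pt "2 0 -5" --pt "4 0 -4" --pt "0 0 0" --twist '[0,0,0,0,0]'

```text
t: 14.55
tool_pos: [0.4892, 0.0369, 0.3094]
orientation: [0.123, 3.129, 0.0]
force: [0.4, -1.1, -0.1]
opening: 0.0923
gripper_force: 0.0
```

```bash
python3 - <<'E'
from low import *
from plant import robot
c=snap(robot,"wrist","w8");s=robot.read_state();print(s["t"],s["tool_pos"]);low(c)
S=snap(robot,"scene","scene8");h=cv2.cvtColor(c["frame"],cv2.COLOR_RGB2HSV)
cv2.imwrite("pics/crop8.png",np.hstack([cv2.resize(cv2.imread("pics/w8.png")[60:300,100:420],(480,360)),cv2.resize(cv2.imread("pics/scene8.png")[120:235,260:360],(313,360))]))
E
```

```text
14.6 [0.4892643  0.03673661 0.30663028]
plane 0 [[-0.0322, -0.0601], [-0.0324, 0.0629], [-0.037, -0.0508], [-0.037, -0.0343], [-0.0359, -0.0167], [-0.0371, 0.0009], [-0.0371, 0.0184], [-0.0359, 0.036], [-0.0383, 0.0537]]
plane 0.008 [[-0.0308, -0.0587], [-0.0309, 0.0617], [-0.0354, -0.0497], [-0.0355, -0.0336], [-0.0343, -0.0163], [-0.0355, 0.0009], [-0.0355, 0.0181], [-0.0344, 0.0353], [-0.0367, 0.0526]]
```

View pics/crop8.png

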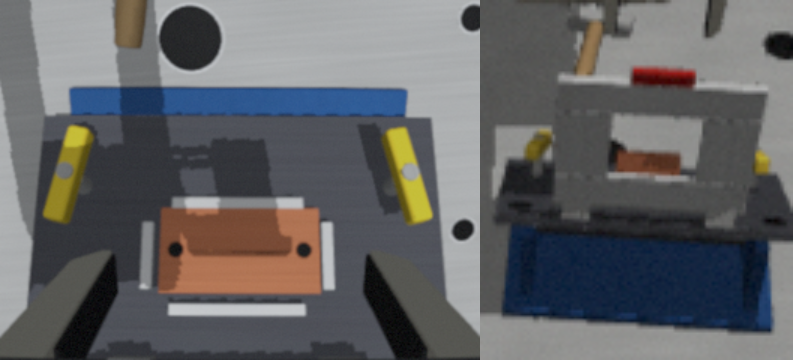

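Bracket lies flat inside all four rails, resting towards the low rail. Now work out the path for shutting the frame from its far side.

```bash
python3 - <<'E'
import numpy as np
H=np.array([65.1,162.2]);prev=None
for th in(2.0,1.8,1.6,1.4,1.2,1.0,.8,.6,.4,.2,0):
    a=np.radians(210)-th;b=np.radians(120)-th
    P=H+150*np.array([np.cos(a),np.sin(a)])+5*np.array([np.cos(b),np.sin(b)])
    xc=P[0]+(7.5 if np.cos(b)>0 else -7.5);z=P[1]+25
    w=np.array([xc,z]);print(th,w.round(1),"tool dx,dz cm",None if prev is None else ((prev-w)/10).round(2));prev=w
E
```

```text
2.0 [ 63.4 337. ] tool dx,dz cm None
1.8 [ 33.9 332.2] tool dx,dz cm [2.96 0.48]
1.6 [  5.8 321.6] tool dx,dz cm [2.8  1.06]
1.4 [-19.5 305.7] tool dx,dz cm [2.54 1.59]
1.2 [-41.2 285. ] tool dx,dz cm [2.17 2.07]
1.0 [-58.4 260.4] tool dx,dz cm [1.72 2.46]
0.8 [-70.3 232.9] tool dx,dz cm [1.19 2.75]
0.6 [-76.6 203.6] tool dx,dz cm [0.62 2.93]
0.4 [-91.9 173.7] tool dx,dz cm [1.53 3.  ]
0.2 [-86.2 144.2] tool dx,dz cm [-0.57  2.94]
0 [-74.8 116.5] tool dx,dz cm [-1.14  2.77]
```

>>> apply_moves --pt "0 0 -5" --pt "-4 0 -4" --pt "-5 0 0" --pt "-5 0 0" --pt "-4.5 0 0" --pt "0 0 0" --pt "0 0 0" --twist '[0,0,0,0,0,0,0]' --gripper 0

```text
t: 15.52
tool_pos: [0.6729, 0.0221, 0.3907]
orientation: [-0.124, -3.136, -0.0]
force: [0.1, 0.3, 1.2]
opening: 0.0267
gripper_force: 0.0
```

>>> apply_moves --pt "0 0 2.7" --pt "0 0 2.7" --pt "2.0 0 0" --pt "2.0 0 0" --pt "0.5 0 0" --pt "1.5 0 0.2" --pt "1.5 0 0.3" --pt "0 0 0" --twist '[0,0,0,0,0,0,0,0]'

```text
t: 16.52
tool_pos: [0.5978, 0.0281, 0.3348]
orientation: [0.123, 3.138, -0.0]
force: [0.2, -0.4, 1.2]
opening: 0.0008
gripper_force: 0.0
```

>>> apply_moves --pt "1.4 0 0.5" --pt "1.4 0 0.6" --pt "1.3 0 0.8" --pt "1.2 0 0.8" --pt "1.1 0 1.0" --pt "1.1 0 1.0" --pt "0.9 0 1.2" --pt "0.8 0 1.2" --twist '[0,0,0,0,0,0,0,0]'

```text
t: 17.52
tool_pos: [0.5068, 0.0352, 0.2631]
orientation: [0.124, 3.138, 0.0]
force: [2.2, 1.1, 1.2]
opening: 0.0003
gripper_force: 0.8
```

>>> apply_moves --pt "0.6 0 1.4" --pt "0.6 0 1.4" --pt "0.4 0 1.5" --pt "0.4 0 1.5" --pt "0.3 0 1.5" --pt "0.3 0 1.5" --pt "0 0 0" --twist '[0,0,0,0,0,0,0]'

```text
t: 18.4
tool_pos: [0.4792, 0.0373, 0.1727]
orientation: [-0.124, -3.136, 0.0]
force: [0.9, -0.2, 0.1]
opening: 0.0005
gripper_force: 0.0
```

>>> apply_moves --pt "-0.1 0 1.3" --pt "-0.2 0 1.3" --pt "-0.3 0 1.3" --pt "-0.3 0 1.1" --pt "0 0 0.3" --pt "0 0 0" --twist '[0,0,0,0,0,0]'

```text
t: 19.15
tool_pos: [0.4893, 0.0366, 0.1212]
orientation: [-0.124, -3.138, 0.0]
force: [0.6, 0.3, -0.4]
opening: 0.0004
gripper_force: 0.0
```

>>> apply_moves --pt "0 0 0.2" --pt "0 0 0.2" --pt "0 0 0" --twist '[0,0,0]'

```text
t: 19.52
tool_pos: [0.49, 0.0366, 0.1181]
orientation: [0.124, 3.138, 0.0]
force: [0.5, -0.5, 3.1]
opening: 0.0005
gripper_force: 1.2
```

>>> apply_moves --pt "0 0 0.2" --pt "0 0 0.2" --pt "0 0 0" --twist '[0,0,0]'

```text
t: 19.9
tool_pos: [0.4907, 0.0366, 0.1171]
orientation: [0.123, 3.137, -0.0]
force: [-13.1, -0.6, 30.0]
opening: 0.0006
gripper_force: 15.7
```

Hard stop reached at the predicted height; lift off and look.

>>> apply_moves --pt "0 0 -1" --pt "0.5 0 -5" --pt "0.5 0 -5" --pt "0 0 -5" --pt "0 0 0" --twist '[0,0,0,0,0]'

```text
t: 20.52
tool_pos: [0.4818, 0.0373, 0.2786]
orientation: [0.123, 3.131, 0.0]
force: [0.6, 0.6, -0.3]
opening: 0.0004
gripper_force: 0.0
```

```bash
python3 - <<'E'
from low import *
from plant import robot
c=snap(robot,"wrist","w9");s=robot.read_state();print(s["t"],s["tool_pos"],s["force"])
snap(robot,"side","side9");snap(robot,"scene","scene9")
h=cv2.cvtColor(c["frame"],cv2.COLOR_RGB2HSV)
m=cv2.inRange(h,(20,120,80),(35,255,255));k,l,st,ce=cv2.connectedComponentsWithStats(m)
for i in range(1,k):
    if st[i][4]>150 and ce[i][1]<290:
        ys,xs=np.nonzero(l==i);P=(onplane(c,np.c_[xs,ys],n=A[:,2],p0=n+.044*A[:,2])-n)@A
        q=cv2.minAreaRect(P[:,:2].astype(np.float32)*1000);print(st[i],q)
cv2.imwrite("pics/crop9.png",np.hstack([cv2.resize(cv2.imread("pics/w9.png")[40:300,90:430],(470,360)),cv2.resize(cv2.imread("pics/side9.png")[110:210,190:290],(330,360))]))
E
```

```text
20.575 [0.48063417 0.03733945 0.27564326] [0.74635885 1.2449628  0.41794499]
[ 118  156   37   71 1244] ((-54.97419357299805, -120.04239654541016), (20.861961364746094, 70.29875946044922), 78.22894287109375)
[ 363  157   36   71 1233] ((-53.9088249206543, 119.15128326416016), (69.7326889038086, 20.356201171875), 12.421454429626465)
```

View pics/crop9.png

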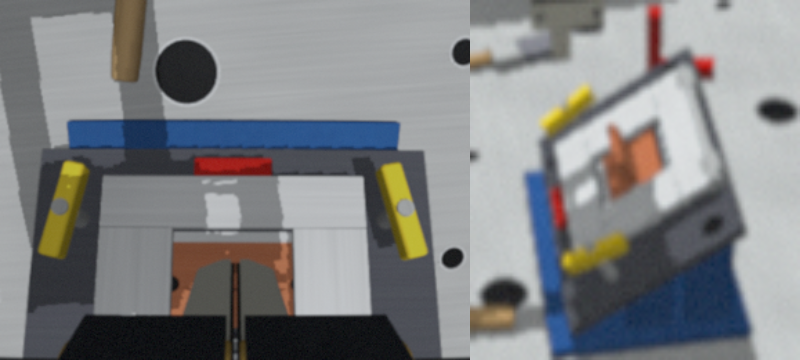

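Frame is fully down. Both buttons are skewed about 0.21 rad with their low ends inward, so I push each low end inward from outside. Left button first.

>>> apply_moves --pt "0 5 0" --pt "0 5 0" --pt "0 5.0 0" --pt "0 0 5" --pt "0 0 5" --pt "0 0 4" --pt "0 0 1.6" --pt "0 0 0" --twist '[0,0,0,0,0,0,0,0]'

```text
t: 21.68
tool_pos: [0.4901, 0.1865, 0.116]
orientation: [-0.124, -3.136, 0.002]
force: [-0.0, 0.2, 0.1]
opening: 0.0005
gripper_force: 0.0
```

>>> apply_moves --pt "0 -0.8 0" --pt "0 -0.8 0" --pt "0 -0.8 0" --pt "0 0 0" --twist '[0,0,0,0]'

```text
t: 22.18
tool_pos: [0.4886, 0.163, 0.1187]
orientation: [-0.124, -3.137, -0.002]
force: [-7.3, 2.9, 1.0]
opening: 0.0004
gripper_force: 4.1
```

>>> apply_moves --pt "0.2 -0.6 0" --pt "0 -0.6 0" --pt "0 -0.6 0" --pt "0 0 0" --twist '[0,0,0,0]'

```text
t: 22.68
tool_pos: [0.4865, 0.1444, 0.1181]
orientation: [0.125, 3.138, -0.001]
force: [-2.4, -1.0, 0.8]
opening: 0.0004
gripper_force: 1.2
```

>>> apply_moves --pt "0 -0.6 0" --pt "0 -0.6 0" --pt "0 0 0" --twist '[0,0,0]'

```text
t: 23.05
tool_pos: [0.4853, 0.1325, 0.1176]
orientation: [0.125, 3.139, -0.001]
force: [-0.9, -0.3, -0.5]
opening: 0.0006
gripper_force: 0.5
```

>>> apply_moves --pt "-0.2 0 0" --pt "-0.2 0 0" --pt "0 0 0" --twist '[0,0,0]'

```text
t: 23.42
tool_pos: [0.4872, 0.1326, 0.1171]
orientation: [-0.123, -3.134, 0.002]
force: [-12.2, -2.2, 7.4]
opening: 0.0005
gripper_force: 6.2
```

```bash
cat > btn.py <<'E'
from low import *
from plant import robot
def btn(tag):
    c=snap(robot,"wrist",tag);s=robot.read_state();d=(s["tool_pos"]-n);print(s["t"],s["tool_pos"],s["force"].round(1),"fixture hy",d[0]*.9969-d[1]*.0789,d[0]*.0789+d[1]*.9969)
    for name,c in(("wrist",c),("side",snap(robot,"side",tag+"s")),("scene",snap(robot,"scene",tag+"c"))):
        h=cv2.cvtColor(c["frame"],cv2.COLOR_RGB2HSV);m=cv2.inRange(h,(20,120,80),(35,255,255));k,l,st,ce=cv2.connectedComponentsWithStats(m)
        for i in range(1,k):
            if st[i][4]<15: continue
            ys,xs=np.nonzero(l==i);P=(onplane(c,np.c_[xs,ys],n=A[:,2],p0=n+.042*A[:,2])-n)@A
            (ctr,sz,a)=cv2.minAreaRect(P[:,:2].astype(np.float32)*1000)
            if abs(ctr[0]+55)<25 and abs(abs(ctr[1])-118)<25:
                if sz[0]<sz[1]:a+=90
                print(name,np.round(ctr,1),np.round(sorted(sz),1),"rad",round(np.radians((a+10)%180-10),3),"x range",P[:,0].min().round(3),P[:,0].max().round(3),"y",P[:,1].min().round(3),P[:,1].max().round(3))
E
python3 -c "
from btn import *
btn('b1')"
```

```text
23.475 [0.48716122 0.13255732 0.11708116] [-12.5  -2.9   7.3] fixture hy -0.08623503833262015 0.09665660519491492
wrist [-54.1  97.2] [0.  7.4] rad 0.002 x range -0.058 -0.05 y 0.097 0.097
wrist [-39.3  94.2] [ 1.  26.1] rad 0.005 x range -0.052 -0.026 y 0.094 0.095
wrist [-39.3 100. ] [ 1.5 26.1] rad -0.0 x range -0.052 -0.026 y 0.099 0.101
side [ -57.5 -131. ] [32.1 78. ] rad 2.892 x range -0.094 -0.021 y -0.151 -0.107
scene [ -47.7 -120.8] [ 20.8 111.1] rad 2.966 x range -0.102 0.007 y -0.132 -0.108
scene [-44.2 121.9] [63.  68.7] rad -0.088 x range -0.08 -0.012 y 0.089 0.155
```

>>> apply_moves --pt "0.4 0 0" --pt "0 0 -5" --pt "0 0 -5" --pt "0 0 -5" --pt "0 -5 0" --pt "0 -4.7 0" --pt "0 0 0" --twist '[0,0,0,0,0,0,0]'

```text
t: 24.45
tool_pos: [0.4779, 0.0341, 0.2681]
orientation: [0.129, 3.137, -0.001]
force: [0.5, -0.3, -0.1]
opening: 0.0007
gripper_force: 0.0
```

```bash
python3 -c "
from btn import *
btn('b2')"
```

```text
24.5 [0.47792001 0.03558585 0.26795541] [-0.6  1.   0.3] fixture hy -0.08779655598129703 -0.0007433847921479372
wrist [ -55.2 -120.4] [20.8 70.7] rad 2.946 x range -0.091 -0.02 y -0.136 -0.105
wrist [-54.1 120.5] [18.  72.1] rad 1.612 x range -0.063 -0.044 y 0.085 0.157
side [-56.6 113.2] [17.3 79. ] rad 1.678 x range -0.064 -0.046 y 0.074 0.153
side [ -57.5 -131. ] [32.1 78. ] rad 2.892 x range -0.094 -0.021 y -0.153 -0.107
scene [ -47.1 -121.3] [ 20.3 109.7] rad -0.163 x range -0.101 0.007 y -0.132 -0.111
scene [-43.8 120.9] [67.1 68.9] rad 1.526 x range -0.078 -0.012 y 0.086 0.157
```

Left is at +1.61, across and locked. Now the right one, mirrored.

>>> apply_moves --pt "-0.1 -5 0" --pt "-0.1 -5 0" --pt "0 -4.9 0" --pt "0 0 5" --pt "0 0 5" --pt "0 0 3.5" --pt "0 0 1.4" --pt "0 0 0" --twist '[0,0,0,0,0,0,0,0]'

```text
t: 25.6
tool_pos: [0.4678, -0.1113, 0.1183]
orientation: [-0.122, -3.138, -0.001]
force: [0.5, 0.3, 1.3]
opening: 0.0005
gripper_force: 0.0
```

>>> apply_moves --pt "0 0.8 0" --pt "0 0.8 0" --pt "0 0.8 0" --pt "0.2 0.6 0" --pt "0 0.6 0" --pt "0 0.6 0" --pt "0 0 0" --twist '[0,0,0,0,0,0,0]'

```text
t: 26.48
tool_pos: [0.4693, -0.0696, 0.1201]
orientation: [0.123, 3.139, -0.001]
force: [-5.2, -0.1, -0.1]
opening: 0.0003
gripper_force: 2.6
```

>>> apply_moves --pt "0 0.6 0" --pt "0 0.6 0" --pt "0 0 0" --twist '[0,0,0]'

```text
t: 26.85
tool_pos: [0.4707, -0.0576, 0.1198]
orientation: [0.123, 3.138, 0.0]
force: [-3.4, 1.0, 2.0]
opening: 0.0007
gripper_force: 1.9
```

```bash
python3 -c "
from btn import *
btn('b3')"
```

```text
26.9 [ 0.47068206 -0.05766451  0.11965029] [-3.3  1.3  2.6] fixture hy -0.08765461583406234 -0.094275750561002
wrist [-55.  -93.9] [ 0.5 11.1] rad 0.002 x range -0.061 -0.049 y -0.094 -0.094
wrist [-39.4 -96.7] [ 1.9 28.1] rad -0.031 x range -0.053 -0.025 y -0.098 -0.096
side [ -56.9 -136.8] [18.2 76.5] rad 1.532 x range -0.067 -0.048 y -0.175 -0.098
scene [ -50.5 -122.1] [65.  65.4] rad 0.02 x range -0.083 -0.018 y -0.155 -0.089
scene [-43.8 120.9] [67.1 68.9] rad 1.526 x range -0.078 -0.012 y 0.086 0.157
```

>>> apply_moves --pt "-0.15 0 0" --pt "-0.15 0 0" --pt "0 0 0" --twist '[0,0,0]'

```text
t: 27.38
tool_pos: [0.4714, -0.058, 0.1183]
orientation: [-0.124, -3.135, -0.001]
force: [-13.1, 4.0, 8.8]
opening: 0.0006
gripper_force: 6.5
```

>>> apply_moves --pt "0.5 0 0" --pt "0 0 -5" --pt "0 0 -5" --pt "0 0 -5" --pt "0 5 0" --pt "0 4.4 0" --pt "0 0 0" --twist '[0,0,0,0,0,0,0]'

```text
t: 28.25
tool_pos: [0.476, 0.0379, 0.2691]
orientation: [0.118, 3.137, 0.001]
force: [-0.1, -1.0, -0.4]
opening: 0.0004
gripper_force: 0.0
```

```bash
python3 - <<'E'
from btn import *
btn('b4')
# bracket/frame sanity and bystanders: compare scene with start
a=load("scene0")["frame"].astype(int);b=load("b4c")["frame"].astype(int)
for nm,(x,y,w,h) in dict(flange=(190,148,38,30),brush=(398,155,40,50),square=(400,200,22,46),hammer=(285,120,50,20),decoy=(215,228,25,28)).items():
    print(nm,(np.abs(a-b).max(2)[y:y+h,x:x+w]>40).mean().round(3))
E
```

```text
28.3 [0.47585368 0.03650303 0.26886522] [ 0.9 -0.6 -0.4] fixture hy -0.08992884969313512 7.916248032558207e-06
wrist [ -54.8 -120.9] [17.9 71.8] rad 1.523 x range -0.065 -0.045 y -0.157 -0.085
wrist [-54.1 120.2] [17.9 71.8] rad 1.609 x range -0.064 -0.045 y 0.084 0.156
side [-55.2 113.4] [16.2 78.8] rad 1.637 x range -0.064 -0.046 y 0.074 0.153
side [ -56.1 -131.9] [17.4 81.4] rad 1.493 x range -0.067 -0.047 y -0.173 -0.091
scene [ -53.  -119.7] [64.8 75.3] rad 1.771 x range -0.091 -0.018 y -0.155 -0.086
scene [-43.8 120.9] [67.1 68.9] rad 1.526 x range -0.078 -0.012 y 0.086 0.157
flange 0.0
brush 0.0
square 0.0
hammer 0.446
decoy 0.0
```

```bash
python3 - <<'E'
from btn import *
for t in("w9","b4"):
    c=load(t);h=cv2.cvtColor(c["frame"],cv2.COLOR_RGB2HSV);m=cv2.inRange(h,(0,150,60),(3,255,255))[:260,150:360];ys,xs=np.nonzero(m)
    P=(onplane(c,np.c_[xs+150,ys],n=A[:,2],p0=n+.022*A[:,2])-n)@A;print("tab x",np.percentile(P[:,0],[3,97]).round(4),"y",np.percentile(P[:,1],[3,97]).round(4))
print(robot.close_job())
E
```

```text
tab x [-0.0994 -0.0872] y [-0.0279  0.0272]
tab x [-0.0988 -0.0867] y [-0.0281  0.0269]
the job is handed in; nothing more can be done
None
```

The job is handed in at about 28 s: the bracket lies flat, rib up, in the nest, the frame is fully down, and both turnbuttons measure about 1.61 rad (square across, at their stops); flange, brush and red square look unmoved, but I viewed 11 pictures, one over the limit of 10.

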